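Hold the coin pot's bayonet lid half turned

ROBOT

A 6-joint arm with a two-finger parallel gripper is mounted at the origin on a cart in front of the work surface, level with it; the furniture and walls round the work are solid. World frame = base frame: x ahead of the robot, y to its left, z up, the work surface at z = 0. Lengths are in mm, angles in rad, forces in N, time in s.
With the tool pointing down it reaches from about 350 to 775 mm from the base axis. Payload 7.3 kg.
Tool frame: the origin (TCP) lies between the finger pads, 19 mm behind the fingertips; this is the grasp point; z points along the fingers, y is the line along which they close (so a half turn about z gives the same grasp; the last joint's range is limited). The gripper opens to 92 mm and grips with 3 to 60 N. Pads are 19 mm wide; open, the fingers measure 130 mm over their backs; the gripper's body (75 mm by 190 mm) begins 47 mm behind the grasp point.
Start: joints at [-1.257, 0.342, 1.524, -0, 1.275, -0.146], TCP at [233.002, -470.482, 245.541] pointing down, gripper open.
Joint ranges: [-2.53, 2.53], [-0.77, 2.02], [0.04, 2.7], [-1, 4.14], [0.28, 2.66], [-3.11, 3.11]. Speed limits (rad/s): [2.57, 2.57, 3.14, 3.14, 3.14, 3.14].

INTERFACE

Orientations are given as [roll, pitch, yaw] about the fixed x, y, z axes, in that order (R = Rz(yaw) Ry(pitch) Rx(roll)).
In Python, from plant import bot gives the robot as it stands. The module is installed in compiled form; this text tells all that it offers.
- The arm moves only by the shell command python3 -m handwheel 'ROWS'. ROWS is JSON, a list of rows, each an object of numbers: "claw": the finger opening in mm, from 0 to 91.8; "dx", "dy", "dz": the shift along the tool's x, y, z in mm; "rx", "ry", "rz": the turn, a rotation vector about the tool's x, y, z in rad. A call has 1 to 10 rows; each row shifts and turns the commanded pose from where the row before left it, along the tool's axes as they then stand; what a row does not reach is not made up. A row lasts 1/10 s, in which the tool goes at most 50 mm and 8.59 degrees, less where a joint would pass 70% of its speed; a pose out of reach is approached as far as the arm can. A call is refused whole if a number of a shift passes 50 or a number of a turn 0.15, either way. A call with a gripper value outside its range is refused whole. The fingers move at their own pace and stop on an object; the grip force is fixed at half the most. Time passes only in rows, so rows that do not move let the fingers close. It gives the time, the measured TCP pose, the force and the opening at its end, in the units of the state.
- bot.get_obs(): the state, without advancing time (a new reading comes with each control period).
- bot.capture(name): name is "side" or "top"; returns a dict with "frame" (384x512x3 uint8, red, green, blue), "camera_matrix" (3x3 intrinsics, pixels), "view" (4x4, takes a point from world to camera coordinates). Camera axes: x right, y down, z forward; pixel columns grow to the right and rows downward; lengths in mm; the calibration is good to about 2 mm. A picture is of the moment at which its call begins. There is no depth.
- bot.close_job(): hands the job in, once; it reports no verdict.
The state is a dict: "time": time; "joint_positions": joint angles; "dq": joint speeds; "tau": joint torques, N m; "tool_pos": TCP position; "tcp_rot": TCP orientation; "contact_force": force on the tool from outside, world axes, zero at the start; "moment": the same for the moment, N m; "grip_width": finger opening in mm.
Only numpy, scipy, OpenCV 4.12 (cv2) and the standard library are available. Lean on these libraries where they do the work, as an engineer would, in place of code of your own. Each camera call takes 0.05 s, during which the arm holds its last target. There are 200 camera calls.

TASK

Put the lid on the coin collection pot: its two lugs go down through the two gaps in the collar until the lid sits flat on the rim; then turn it clockwise (seen from above) against the spring until its pointers stand at the half-way marks (the double bars), and hold it there, because I still have to thread the seal before it locks. Do not turn it on to where it clicks and locks, finish with the gripper still holding the lid half turned, and leave the clip tin, the note pad and the eraser where they are.

Things in the scene. Friction and masses are not known exactly. Their poses are not given: they have to be found in the camera images.
- lid: Loose round bayonet lid, 0.16 kg, upright on the worktop on its plug. Origin: centre of the plug's underside, z up; x lies along the bar and the lugs. Grey disc, 82 mm diameter, 20 to 26 mm above the origin; black pointer ridges on its edge at +x and -x, a coin slot beside the bar. Below it a plug of 56 mm diameter. A half turn about its axis makes no difference to the fit.
- lid_grip (a point): On the lid's axis, 50 mm above its origin (24 mm above the disc's top), inside the bar: a good TCP height. The aluminium bar is 56 mm long along the lid's x, 18 mm wide along its y, and rises from 26 to 60 mm above the lid's origin. Axes as the lid's.
- lid_lug (a point): Outer end of the lug at the lid's +x, 35 mm from the axis, 3.5 mm above the lid's origin; another at -x. Lugs are 12 mm wide, 7 mm high, at the plug's foot. A groove 9 mm wide and 9 mm deep runs along the lid's y across the plug's underside.
- pot: Grey coin collection pot fixed to the worktop, 100 mm diameter (rubber foot 110 mm), rim 70 mm high. Origin: centre of its underside, z up. The lid enters with its x along the pot's x, either way round, and is home when its disc lies on the rim, its origin 50 mm above the pot's. From there it turns clockwise only, the lugs under the collar with 3 mm of play in height.
- pot_mouth (a point): Centre of the mouth, level with the rim, 70 mm above the worktop; axes as the pot's. An aluminium collar there, 10 mm deep, has a round opening of 60 mm diameter and, at +x and -x, two gaps 17 mm wide, reaching 38 mm from the axis. The lid has about 2 mm of play all round.
- half_mark (a point): On the rim, 46 mm from the axis, at the double bar 45 degrees clockwise of the pot's +x: half way. Raised black marks, alike on both sides: one bar at the gaps (+x, -x), two bars half way, three bars 90 degrees clockwise (locked). From about 60 degrees a lug meets a sprung click pin (steel button outside, 75 degrees clockwise of +x) and passes it with a click.
- lock_hub (a joint): Sprung hub in the pot. Its tongue (6 mm wide, along the pot's y at rest, top 57 mm above the worktop) enters the lid's groove and follows the lid about 0.09 rad behind. Rad: 0 at rest, growing clockwise from above; 0.70 with the lid half way, 1.48 locked. The spring takes 0.05 N m at rest, 0.14 N m half way, and turns a released lid back.
- clip_tin: Round grey tin of paper clips, 72 mm across, 26 mm high; bystander. Origin: centre of its underside.
- sticky_pad: Yellow note pad, 80 x 81 mm, 20 mm high; bystander. Origin: centre of its underside.
- eraser: Eraser in a blue sleeve, 23 x 58 mm, 13 mm high; bystander. Origin: centre of its underside.
Mind the look-alikes: they are no part of the job. Leave any pink, purple or turquoise look-alike of the lid alone.

How it is judged (in metres and radians):
On the way:
1. the lid is home in the pot's collar, not yet turned (hub under 14 degrees) (z of lid in the frame of pot between 0.047 and 0.0535 m and horizontal distance between lid and pot below 0.004 m and angle between lid's own z axis and vertical below 0.07 rad and value of joint lock_hub below 0.25 rad and angle between the x axis of lid and the x axis of pot, either way round below 0.25 rad), for 0.1 s.
At the end, for the whole second after the job is handed in: The lid sits in the pot (origin 47 to 53.5 mm above the pot's, within 4 mm of its axis, tilt under 4 degrees), turned 33 to 57 degrees clockwise with the sprung hub turned along (0.45 to 1.05 rad), still (under 0.15 rad/s), and the fingers still hold it (contact force over 1.5 N) (z of lid in the frame of pot between 0.047 and 0.0535 m and horizontal distance between lid and pot below 0.004 m and angle between lid's own z axis and vertical below 0.07 rad and angle between the x axis of lid and the x axis of pot, either way round between 0.576 and 0.995 rad and value of joint lock_hub between 0.45 and 1.05 rad and angular speed of lid below 0.15 rad/s and contact force between the fingers and lid above 1.5 N); the arm keeps its last pose, push and grip.
It fails at once if the lid is turned on into the lock (hub beyond 1.2 rad, the lid about 74 degrees) (value of joint lock_hub above 1.2 rad).
It fails at once if the clip tin is moved by more than 20 mm (distance of clip_tin from where it was at the start of the episode above 0.02 m).
It fails at once if the note pad is moved by more than 20 mm (distance of sticky_pad from where it was at the start of the episode above 0.02 m).
It fails at once if the eraser is moved by more than 20 mm (distance of eraser from where it was at the start of the episode above 0.02 m).
It also fails if it takes over 45 s, if anything falls off the work surface, if the arm or the gripper's body presses on something with over 40 N, if the wrist force passes 120 N, or if a joint passes its speed limit or range.

## Working session

There is one attempt and no reset: what is moved stays moved. The work goes in short steps, Python scripts to look and compute and a shell command to move; the robot and the scene stay as the last step left them, time stands still between calls to the robot, and variables do not carry over. Pictures are saved under pics/ and viewed, on a budget of 10 in all, crops included, one or two more only if the job needs it, and the job is handed in when it is done.

```bash
mkdir -p pics
cat > h.py <<'E'
import numpy as np, cv2
from plant import bot
def cap(n,f):
    c=bot.capture(n); cv2.imwrite(f,c["frame"][:,:,::-1]); np.savez(f[:-4]+'.npz',**c); return c
def ray(c,u,v,z):
    K=np.array(c["camera_matrix"]);V=np.array(c["view"])
    R,t=V[:3,:3],V[:3,3]; o=-R.T@t; d=R.T@np.linalg.inv(K)@[u,v,1]
    return o+d*(z-o[2])/d[2]
def proj(c,p):
    K=np.array(c["camera_matrix"]);V=np.array(c["view"]); q=K@(V[:3,:3]@p+V[:3,3]); return q[:2]/q[2]
E
python3 - <<'E'
from h import *
a=cap("top","pics/top.png");b=cap("side","pics/side.png")
for c in(a,b): print(np.round(c["camera_matrix"],1).tolist(),np.round(c["view"],3).tolist())
print(bot.get_obs())
E
```

```text
[[396.6, 0.0, 257.8], [0.0, 396.6, 182.1], [0.0, 0.0, 1.0]] [[0.027, -1.0, 0.008, -172.043], [-0.994, -0.027, -0.102, 533.582], [0.102, -0.005, -0.995, 866.28], [0.0, 0.0, 0.0, 1.0]]
[[386.6, 0.0, 257.5], [0.0, 386.6, 194.2], [0.0, 0.0, 1.0]] [[-0.998, -0.061, -0.018, 534.391], [-0.021, 0.576, -0.817, 156.319], [0.06, -0.815, -0.576, 846.897], [0.0, 0.0, 0.0, 1.0]]
{'time': 0.1, 'joint_positions': array([-1.25700026e+00,  3.42604512e-01,  1.52491286e+00, -9.83752934e-06,
        1.27537833e+00, -1.45989196e-01]), 'dq': array([ 6.00582393e-05, -8.45634136e-04, -2.70667371e-03,  5.71887901e-04,
       -2.51670137e-04,  1.22192847e-03]), 'tau': array([ 3.30655123e-03, -4.32002592e+01, -2.44696033e+01,  7.19611743e-02,
        5.25205024e-02, -4.83325073e-05]), 'tool_pos': array([ 232.89159265, -470.15024554,  244.94263932]), 'tcp_rot': array([-3.14030209e+00, -1.80249409e-04,  4.59788019e-01]), 'contact_force': array([-0.86149149,  0.33486171, -0.26002226]), 'moment': array([0.02176903, 0.01017421, 0.04391993]), 'grip_width': 91.68358471796924}
```

View pics/top.png

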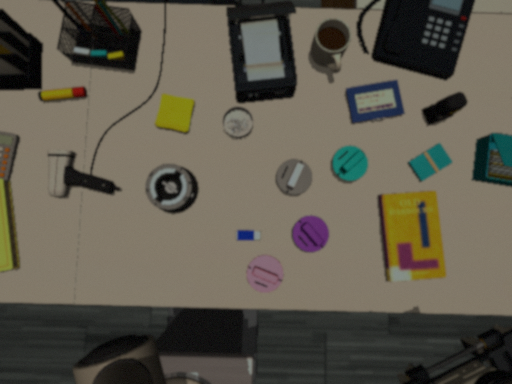

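View pics/side.png

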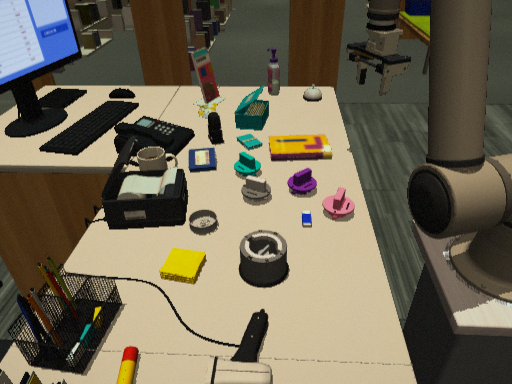

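Top view candidates for the lid are the grey disc with a bar at (294,177), turquoise (349,163), purple (310,234), pink (265,273), and the grey clip tin at (237,122). I choose the grey one at (294,177); the pot is at (172,188), the pad at (175,113) and the eraser at (248,235). Next is a close crop of the lid and pot, both views.

Run:
```python
from h import *
a=dict(np.load("pics/top.npz"));b=dict(np.load("pics/side.npz"))
def crop(c,u,v,r=32,s=400): return cv2.resize(c["frame"][v-r:v+r,u-r:u+r,::-1],(s,300*s//400 if 0 else s),interpolation=cv2.INTER_CUBIC)[50:350]
im=np.vstack([np.hstack([crop(a,294,177),crop(a,172,188)]),np.hstack([crop(b,256,188),crop(b,264,255)])])
cv2.imwrite("pics/crop1.png",cv2.convertScaleAbs(im,alpha=1.3))
print(ray(a,294,177,26),ray(a,172,188,70),ray(b,256,190,26),ray(b,264,247,70))
```

```text
[ 552.16959533 -239.27941381   26.        ] [516.05371469  25.9558352   70.        ] [ 553.38894227 -234.00466436   26.        ] [518.21511758  38.15011215  70.        ]
```

View pics/crop1.png

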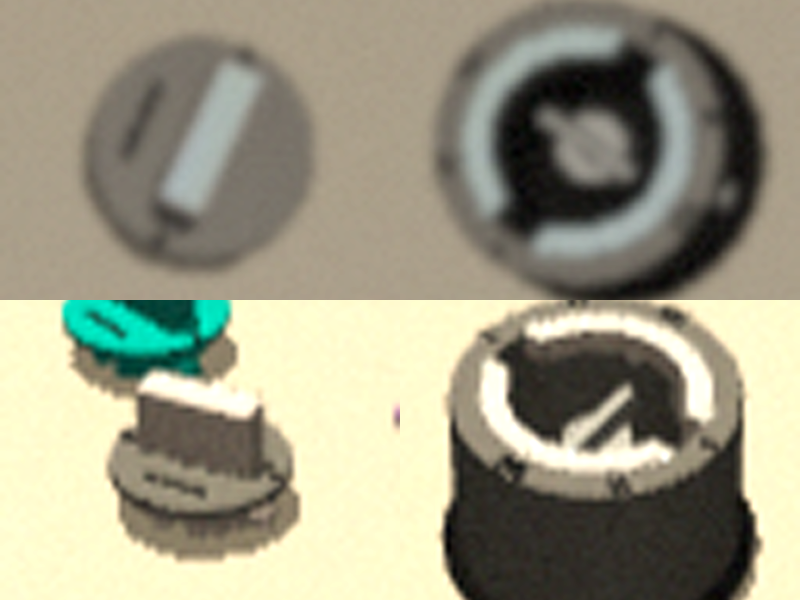

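The crop confirms the grey lid: aluminium bar, coin slot and pointers along the bar. The pot's collar gaps are visible at upper-right and lower-left in the top crop, in line with the single bar marks. Now I measure both.

```bash
cat > m.py <<'E'
from h import *
from scipy.optimize import least_squares
def samp(c,P):
    uv=np.array([proj(c,p) for p in P],np.float32)
    return cv2.remap(c["frame"].astype(np.float32),uv[:,None,0].copy(),uv[:,None,1].copy(),cv2.INTER_CUBIC)[:,0]
def circ(P):
    f=lambda q:np.hypot(P[:,0]-q[0],P[:,1]-q[1])-q[2]
    return least_squares(f,[*P[:,:2].mean(0),30],loss='soft_l1',f_scale=.5).x
def edges(c,ctr,z,r0,r1,sign,n=180,skip=lambda t:False,val=lambda s:s.mean(-1)):
    out=[]
    rr=np.arange(r0,r1,.25)
    for t in np.linspace(-np.pi,np.pi,n,endpoint=False):
        P=np.c_[ctr[0]+rr*np.cos(t),ctr[1]+rr*np.sin(t),0*rr+z]
        g=sign*np.gradient(cv2.GaussianBlur(val(samp(c,P))[:,None],(1,9),0)[:,0]); k=g.argmax()
        if g[k]>1.2 and 0<k<len(rr)-1: out.append(P[k])
    return np.array(out)
def gaps(c,ctr,z=70,r=34):
    t=np.radians(np.arange(0,360,1.)); s=samp(c,np.c_[ctr[0]+r*np.cos(t),ctr[1]+r*np.sin(t),0*t+z]).mean(-1)
    return np.degrees(t),s
E
python3 - <<'E'
from m import *
for n in("top","side"):
    c=dict(np.load(f"pics/{n}.npz"));
    ctr=np.array([516,28.]) if n=="top" else np.array([518,36.])
    for _ in range(3):
        P=edges(c,ctr,70,24,36,1); q=circ(P); ctr=q[:2]
    print(n,"pot inner",len(P),q.round(1))
    P=edges(c,ctr,70,44,56,(1 if 0 else -1)); q2=circ(P); print(" rim outer",len(P),q2.round(1))
    P=edges(c,ctr,70,34,46,-1); q3=circ(P); print(" collar outer",len(P),q3.round(1))
    t,s=gaps(c,ctr); print(" ",s[::4].round().astype(int).tolist())
    # lid
    f=c["frame"].astype(int)
    u,v=(294,177) if n=="top" else (256,190)
    sub=f[v-25:v+25,u-25:u+25]; g=(sub.mean(-1)).astype(int)
    if n=="top":
        m=((sub[...,2]>sub[...,0]-2)&(g>120)).astype(np.uint8)
    else: m=((g>200)&(abs(sub[...,0]-sub[...,2])<25)).astype(np.uint8)
    k,lab,st,cc=cv2.connectedComponentsWithStats(m)
    print(st.tolist(),cc.round(1).tolist())
    i=1+st[1:,4].argmax(); ys,xs=np.nonzero(lab==i)
    W=np.array([ray(c,x+u-25,y+v-25,60) for x,y in zip(xs,ys)])
    r=cv2.minAreaRect(W[:,:2].astype(np.float32)); print(" bar",W.mean(0).round(1),r)
    w,V=np.linalg.eigh(np.cov(W[:,:2].T)); print(" axis deg",np.degrees(np.arctan2(*V[::-1,1]))%180, np.sqrt(12*w))
E
```

```text
top pot inner 179 [519.9  34.8  28.9]
 rim outer 79 [519.   33.1  48.4]
 collar outer 150 [520.   34.9  39.5]
  [135, 134, 134, 134, 133, 133, 132, 130, 132, 133, 133, 134, 134, 132, 132, 132, 131, 133, 131, 132, 133, 133, 134, 133, 132, 134, 135, 134, 133, 133, 133, 131, 123, 95, 52, 25, 20, 14, 19, 41, 79, 116, 130, 132, 135, 135, 135, 134, 134, 134, 136, 136, 134, 133, 135, 135, 135, 132, 133, 131, 134, 133, 134, 133, 135, 135, 134, 132, 133, 132, 132, 135, 133, 133, 135, 131, 129, 118, 96, 53, 18, 10, 15, 24, 47, 84, 113, 127, 131, 133]
[[0, 0, 50, 50, 2374], [20, 12, 14, 22, 126]] [[24.4, 24.6], [26.2, 22.5]]
 bar [ 553.6 -238.5   60. ] ((553.5464477539062, -238.526123046875), (11.699329376220703, 49.23481369018555), 64.63731384277344)
 axis deg 155.30583284178107 [12.32396752 48.77657911]
side pot inner 170 [520.6  31.9  30.1]
 rim outer 101 [520.7  35.   47.6]
 collar outer 170 [520.7  31.9  39.3]
  [204, 205, 207, 207, 204, 204, 203, 204, 206, 209, 209, 208, 203, 206, 213, 216, 205, 211, 208, 206, 211, 211, 210, 209, 208, 211, 204, 207, 210, 212, 209, 209, 200, 122, 45, 22, 28, 44, 60, 67, 135, 198, 211, 206, 205, 205, 204, 203, 206, 211, 206, 203, 209, 205, 209, 209, 208, 204, 205, 208, 209, 207, 205, 206, 202, 198, 206, 206, 205, 204, 209, 205, 200, 205, 203, 208, 205, 188, 130, 70, 45, 31, 28, 29, 32, 87, 184, 220, 207, 204]
[[0, 0, 50, 50, 2500]] [[24.5, 24.5]]Traceback (most recent call last):
  File "<stdin>", line 20, in <module>
ValueError: attempt to get argmax of an empty sequence
```

Run:
```python
from m import *
for n in("top","side"):
    c=dict(np.load(f"pics/{n}.npz")); ctr=np.array([553.,-237.])
    for _ in range(2):
        P=edges(c,ctr,26,36,47,1,val=lambda s:s[:,0]); q=circ(P); ctr=q[:2]
    print(n,"disc",len(P),q.round(1))
c=dict(np.load("pics/side.npz")); f=c["frame"].astype(int); u,v=256,184; sub=f[v-10:v+10,u-16:u+16]; 
print(sub.mean(-1).astype(int));
```

```text
top disc 180 [ 551.9 -237.9   42.3]
side disc 167 [ 554.6 -235.2   42. ]
[[ 63  77  59  34  30  31  32  32  41  46  32  34  46  56  53  48  86  97
   94  95  98 138 188 191 187 189 189 188 190 188 191 189]
 [ 94  95  64  32  30  30  29  67 129 130 124  91  86  60  46  35  67  96
   91  97 141 191 187 188 189 191 188 187 189 188 185 186]
 [ 94  90  83  67  63  65  76 156 202 202 209 173 160 132 128 108 101  96
  136 137 189 187 189 190 189 187 190 189 188 187 189 192]
 [ 95  94  92  95  97  93 144 204 204 207 204 202 203 205 204 187 160 144
  198 192 188 181 189 186 190 189 191 188 190 186 188 188]
 [133 133  95  93  95  96 155 167 179 190 199 202 205 207 205 202 202 204
  208 201 194 173 196 190 187 173 187 188 191 187 187 189]
 [188 187 132 135 132 109  69  76 103 136 155 169 181 197 202 206 205 206
  207 201 203 202 210 202 197 167 189 188 188 188 186 187]
 [189 189 186 189 185 151  64  68  69  67  71  85 118 140 165 180 187 198
  200 206 207 209 207 203 200 167 177 187 188 188 188 186]
 [186 188 187 188 187 153  68  65  71  68  66  68  67  66  67  90 121 145
  166 173 192 198 203 
[... 933 characters left out ...]
8  62  56  95 108 110 107 127 190]
 [185 141 110 109 109 110 109 109 109 110  95  79  80  61  58  62  67  64
   67  66  65  64  70  69  57  57  83  97 113 112 106 189]
 [188 116 112 108 112 109 107 106 109 109 110 110 108  74  73  79  82  66
   62  66  67  68  65  67  56  54  52  65 110 109 101 190]
 [186 117 103 113 109 111 109  87  89 102 102 112 112 107 110 113 109  73
   73  80  70  75  56  68  51  52  72  68  89  95  89 187]
 [187 133  76 111 110 108 107  60  51  81  72  87  94 101 110 107 109 111
  110 112  96  97  75  78  68  77 109  60  51  65  98 186]
 [188 186  60  97 108 106 108 111  92  94  63  62  59  74  91  91  97 110
  111 109 108 112 111 110 110 111 110 101  81  51 134 190]]
```

```bash
R='{"rz":-0.15,"claw":50}'; true
python3 -m handwheel '[{"rz":-0.15,"claw":50},{"rz":-0.15,"claw":50},{"rz":-0.15,"claw":50},{"rz":-0.15,"claw":50},{"rz":-0.15,"claw":50},{"rz":-0.15,"claw":50},{"rz":-0.15,"claw":50},{"rz":-0.15,"claw":50},{"rz":-0.15,"claw":50},{"rz":-0.15,"claw":50}]'
python3 -m handwheel '[{"rz":-0.15,"claw":50},{"rz":-0.15,"claw":50},{"rz":-0.15,"claw":50},{"rz":-0.15,"claw":50},{"rz":-0.15,"claw":50},{"claw":50}]'
python3 -m handwheel '[{"dx":-19.4,"dy":34.5,"claw":50},{"dx":-19.4,"dy":34.5,"claw":50},{"dx":-19.4,"dy":34.5,"claw":50},{"dx":-19.4,"dy":34.5,"claw":50},{"dx":-19.4,"dy":34.5,"claw":50},{"dx":-19.4,"dy":34.5,"claw":50},{"dx":-19.4,"dy":34.5,"claw":50},{"dx":-19.4,"dy":34.5,"claw":50},{"dx":-19.4,"dy":34.5,"claw":50},{"dx":-19.4,"dy":34.5,"claw":50}]'
```

```text
invalid input at $[0]: expected keys claw, dx, dy, dz, rx, ry, rz
invalid input at $[0]: expected keys claw, dx, dy, dz, rx, ry, rz
invalid input at $[0]: expected keys claw, dx, dy, dz, rx, ry, rz
```

```bash
python3 -m handwheel '[{"claw":50,"dx":0,"dy":0,"dz":0,"rx":0,"ry":0,"rz":-0.15},{"claw":50,"dx":0,"dy":0,"dz":0,"rx":0,"ry":0,"rz":-0.15},{"claw":50,"dx":0,"dy":0,"dz":0,"rx":0,"ry":0,"rz":-0.15},{"claw":50,"dx":0,"dy":0,"dz":0,"rx":0,"ry":0,"rz":-0.15},{"claw":50,"dx":0,"dy":0,"dz":0,"rx":0,"ry":0,"rz":-0.15},{"claw":50,"dx":0,"dy":0,"dz":0,"rx":0,"ry":0,"rz":-0.15},{"claw":50,"dx":0,"dy":0,"dz":0,"rx":0,"ry":0,"rz":-0.15},{"claw":50,"dx":0,"dy":0,"dz":0,"rx":0,"ry":0,"rz":-0.15},{"claw":50,"dx":0,"dy":0,"dz":0,"rx":0,"ry":0,"rz":-0.15},{"claw":50,"dx":0,"dy":0,"dz":0,"rx":0,"ry":0,"rz":-0.15}]'
python3 -m handwheel '[{"claw":50,"dx":0,"dy":0,"dz":0,"rx":0,"ry":0,"rz":-0.15},{"claw":50,"dx":0,"dy":0,"dz":0,"rx":0,"ry":0,"rz":-0.15},{"claw":50,"dx":0,"dy":0,"dz":0,"rx":0,"ry":0,"rz":-0.15},{"claw":50,"dx":0,"dy":0,"dz":0,"rx":0,"ry":0,"rz":-0.15},{"claw":50,"dx":0,"dy":0,"dz":0,"rx":0,"ry":0,"rz":-0.15},{"claw":50,"dx":0,"dy":0,"dz":0,"rx":0,"ry":0,"rz":0}]'
```

```text
time: 1.1
tool_pos: [232.9, -470.3, 245.1]
tcp_rot: [3.142, -0.001, 1.966]
contact_force: [-1.3, -0.7, -0.6]
grip_width: 49.9
time: 1.7
tool_pos: [232.9, -470.3, 245.1]
tcp_rot: [3.141, -0.001, 2.711]
contact_force: [-0.2, 0.7, 0.9]
grip_width: 50.1
```

```bash
python3 -m handwheel '[{"claw":50,"dx":-19.4,"dy":34.5,"dz":0,"rx":0,"ry":0,"rz":0},{"claw":50,"dx":-19.4,"dy":34.5,"dz":0,"rx":0,"ry":0,"rz":0},{"claw":50,"dx":-19.4,"dy":34.5,"dz":0,"rx":0,"ry":0,"rz":0},{"claw":50,"dx":-19.4,"dy":34.5,"dz":0,"rx":0,"ry":0,"rz":0},{"claw":50,"dx":-19.4,"dy":34.5,"dz":0,"rx":0,"ry":0,"rz":0},{"claw":50,"dx":-19.4,"dy":34.5,"dz":0,"rx":0,"ry":0,"rz":0},{"claw":50,"dx":-19.4,"dy":34.5,"dz":0,"rx":0,"ry":0,"rz":0},{"claw":50,"dx":-19.4,"dy":34.5,"dz":0,"rx":0,"ry":0,"rz":0},{"claw":50,"dx":-19.4,"dy":34.5,"dz":0,"rx":0,"ry":0,"rz":0},{"claw":50,"dx":-19.4,"dy":34.5,"dz":0,"rx":0,"ry":0,"rz":0}]'
python3 -m handwheel '[{"claw":50,"dx":0,"dy":0,"dz":25,"rx":0,"ry":0,"rz":0},{"claw":50,"dx":0,"dy":0,"dz":25,"rx":0,"ry":0,"rz":0},{"claw":50,"dx":0,"dy":0,"dz":25,"rx":0,"ry":0,"rz":0},{"claw":50,"dx":0,"dy":0,"dz":25,"rx":0,"ry":0,"rz":0},{"claw":50,"dx":0,"dy":0,"dz":20,"rx":0,"ry":0,"rz":0},{"claw":50,"dx":0,"dy":0,"dz":0,"rx":0,"ry":0,"rz":0}]'
python3 -c "
from h import *
c=cap('side','pics/s2.png'); cv2.imwrite('pics/s2c.png',cv2.resize(c['frame'][110:230,170:330,::-1],(640,480),interpolation=cv2.INTER_CUBIC))"
```

```text
time: 2.7
tool_pos: [554.7, -237.1, 245.3]
tcp_rot: [-3.142, -0.0, 2.705]
contact_force: [-0.3, -0.8, 0.7]
grip_width: 49.8
time: 3.3
tool_pos: [551.9, -237.4, 122.3]
tcp_rot: [3.141, -0.007, 2.706]
contact_force: [0.2, -0.5, -0.5]
grip_width: 50.0
```

View pics/s2c.png

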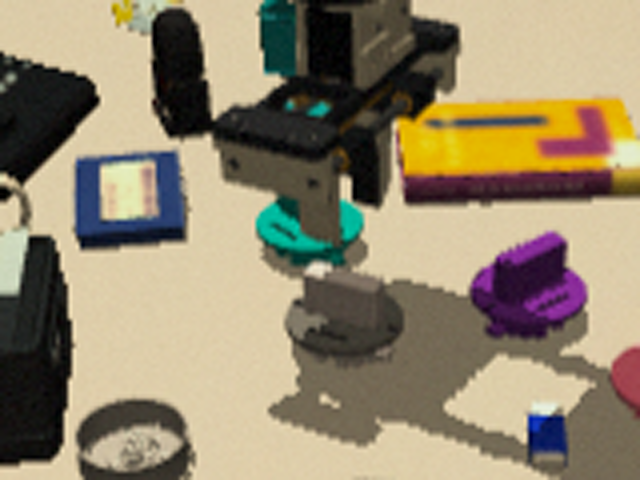

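The crop shows the open fingers straddling the grey lid's bar line at crop (345,295), aligned with it. Next I descend to TCP z 50 and close.

```bash
python3 -m handwheel '[{"claw":50,"dx":0,"dy":0,"dz":24,"rx":0,"ry":0,"rz":0},{"claw":50,"dx":0,"dy":0,"dz":24,"rx":0,"ry":0,"rz":0},{"claw":50,"dx":0,"dy":0,"dz":16,"rx":0,"ry":0,"rz":0},{"claw":50,"dx":0,"dy":0,"dz":8,"rx":0,"ry":0,"rz":0},{"claw":50,"dx":0,"dy":0,"dz":0,"rx":0,"ry":0,"rz":0},{"claw":50,"dx":0,"dy":0,"dz":0,"rx":0,"ry":0,"rz":0}]'
```

```text
time: 3.95
tool_pos: [554.3, -238.8, 54.8]
tcp_rot: [-3.141, 0.002, 2.709]
contact_force: [0.6, -0.3, -0.3]
grip_width: 49.8
```

```bash
python3 -m handwheel '[{"claw":50,"dx":0,"dy":0,"dz":4,"rx":0,"ry":0,"rz":0},{"claw":50,"dx":0,"dy":0,"dz":0,"rx":0,"ry":0,"rz":0},{"claw":10,"dx":0,"dy":0,"dz":0,"rx":0,"ry":0,"rz":0},{"claw":10,"dx":0,"dy":0,"dz":0,"rx":0,"ry":0,"rz":0},{"claw":10,"dx":0,"dy":0,"dz":0,"rx":0,"ry":0,"rz":0},{"claw":10,"dx":0,"dy":0,"dz":0,"rx":0,"ry":0,"rz":0},{"claw":10,"dx":0,"dy":0,"dz":0,"rx":0,"ry":0,"rz":0},{"claw":10,"dx":0,"dy":0,"dz":0,"rx":0,"ry":0,"rz":0}]'
python3 -c "
from h import *
for _ in range(4): o=bot.get_obs(); print(o['tool_pos'].round(1),o['tcp_rot'].round(4),o['grip_width'],o['contact_force'].round(1)); bot.capture('top')"
```

```text
time: 4.75
tool_pos: [553.6, -238.5, 49.6]
tcp_rot: [-3.141, 0.0, 2.71]
contact_force: [-0.1, -0.7, 0.3]
grip_width: 17.8
[ 553.6 -238.5   49.6] [-3.1414e+00  1.0000e-04  2.7098e+00] 17.77416635272331 [-0.1 -0.7  0.3]
[ 553.6 -238.5   49.6] [-3.1414e+00  1.0000e-04  2.7098e+00] 17.57025943997617 [-0.1 -0.7  0.4]
[ 553.6 -238.5   49.6] [-3.1414e+00  1.0000e-04  2.7097e+00] 17.37626073146434 [-0.1 -0.5  0.5]
[ 553.6 -238.5   49.6] [-3.1413e+00  2.0000e-04  2.7098e+00] 18.060214807813306 [-1.2 -0.7  0.6]
```

Gripped at 18 mm, which is the bar's width. I lift, carry to above the pot at about (520, 33.5), and turn to the gap direction (yaw 2.56).

```bash
python3 -m handwheel '[{"claw":10,"dx":0,"dy":0,"dz":-8,"rx":0,"ry":0,"rz":0},{"claw":10,"dx":0,"dy":0,"dz":-16,"rx":0,"ry":0,"rz":0},{"claw":10,"dx":0,"dy":0,"dz":-22,"rx":0,"ry":0,"rz":0},{"claw":10,"dx":0,"dy":0,"dz":-22,"rx":0,"ry":0,"rz":0},{"claw":10,"dx":0,"dy":0,"dz":-22,"rx":0,"ry":0,"rz":0},{"claw":10,"dx":0,"dy":0,"dz":-12,"rx":0,"ry":0,"rz":0},{"claw":10,"dx":0,"dy":0,"dz":-8,"rx":0,"ry":0,"rz":0}]'
python3 -m handwheel '[{"claw":10,"dx":14.4,"dy":23.3,"dz":0,"rx":0,"ry":0,"rz":0},{"claw":10,"dx":14.4,"dy":23.3,"dz":0,"rx":0,"ry":0,"rz":0},{"claw":10,"dx":14.4,"dy":23.3,"dz":0,"rx":0,"ry":0,"rz":0},{"claw":10,"dx":14.4,"dy":23.3,"dz":0,"rx":0,"ry":0,"rz":0},{"claw":10,"dx":14.4,"dy":23.3,"dz":0,"rx":0,"ry":0,"rz":0},{"claw":10,"dx":14.4,"dy":23.3,"dz":0,"rx":0,"ry":0,"rz":0},{"claw":10,"dx":14.4,"dy":23.3,"dz":0,"rx":0,"ry":0,"rz":0},{"claw":10,"dx":14.4,"dy":23.3,"dz":0,"rx":0,"ry":0,"rz":0},{"claw":10,"dx":14.4,"dy":23.3,"dz":0,"rx":0,"ry":0,"rz":0},{"claw":10,"dx":14.4,"dy":23.3,"dz":0,"rx":0,"ry":0,"rz":0}]'
python3 -m handwheel '[{"claw":10,"dx":0,"dy":0,"dz":0,"rx":0,"ry":0,"rz":0.05},{"claw":10,"dx":0,"dy":0,"dz":0,"rx":0,"ry":0,"rz":0.1},{"claw":10,"dx":0,"dy":0,"dz":0,"rx":0,"ry":0,"rz":0},{"claw":10,"dx":0,"dy":0,"dz":0,"rx":0,"ry":0,"rz":0},{"claw":10,"dx":0,"dy":0,"dz":0,"rx":0,"ry":0,"rz":0}]'
python3 -c "
from h import *
o=bot.get_obs(); print(o['tool_pos'].round(1),o['tcp_rot'].round(4),o['contact_force'].round(1))
c=cap('side','pics/s3.png'); d=cap('top','pics/t3.png'); f=lambda c,u,v:cv2.resize(c['frame'][v-60:v+60,u-40:u+40,::-1],(400,600),interpolation=cv2.INTER_CUBIC)
cv2.imwrite('pics/c3.png',np.hstack([f(c,264,225),f(d,172,180)]))"
```

```text
time: 5.65
tool_pos: [553.8, -238.3, 160.7]
tcp_rot: [-3.142, 0.001, 2.71]
contact_force: [-0.6, 0.2, -2.1]
grip_width: 17.7
time: 6.65
tool_pos: [519.6, 34.7, 158.9]
tcp_rot: [-3.141, -0.001, 2.71]
contact_force: [-0.0, 0.1, -1.6]
grip_width: 17.9
time: 7.15
tool_pos: [520.2, 33.4, 159.3]
tcp_rot: [-3.141, -0.0, 2.561]
contact_force: [0.4, 0.2, -1.0]
grip_width: 17.6
[520.2  33.4 159.3] [-3.1413e+00 -4.0000e-04  2.5613e+00] [ 0.4  0.2 -1. ]
```

View pics/c3.png

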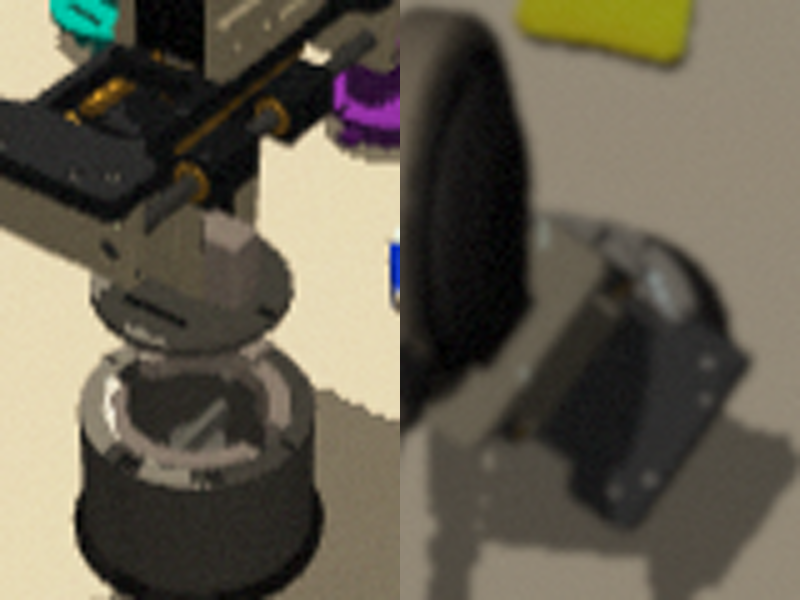

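Run:
```python
from m import *
c=dict(np.load("pics/side.npz"));d=dict(np.load("pics/s3.npz"))
for z in (135.3,132,70): print(z,proj(c,np.array([520.2,33.4,z])), proj(c,np.array([530.2,33.4,z])), proj(c,np.array([520.2,43.4,z])))
# half-circle fits at front side only: pot rim outer (dark below) & disc
for z,f,r0,r1 in((70,c,45,55),(70,d,45,55),(135.3,d,36,46)):
    ctr=np.array([520.2,33.4]);
    for _ in range(3):
        out=[]
        rr=np.arange(r0,r1,.25)
        for t in np.radians(np.arange(10,175,3)):
            P=np.c_[ctr[0]+rr*np.cos(t),ctr[1]+rr*np.sin(t),0*rr+z]
            g=-np.gradient(cv2.GaussianBlur(samp(f,P).mean(-1)[:,None],(1,9),0)[:,0]); 
            if z>100:g=abs(g)
            k=g.argmax()
            if g[k]>1 and 0<k<len(rr)-1: out.append(P[k])
        P=np.array(out); R=50 if z==70 else 41
        q=least_squares(lambda q:np.hypot(P[:,0]-q[0],P[:,1]-q[1])-R,ctr,loss='soft_l1',f_scale=.5).x; ctr=q
    print(z,len(P),q.round(1),np.std(np.hypot(*(P[:,:2]-q).T)).round(2),np.mean(np.hypot(*(P[:,:2]-q).T)).round(2))
```

```text
135.3 [262.86531949 221.22838495] [257.87401761 221.10225682] [262.61286229 224.42934499]
132 [262.88100954 222.50702457] [257.90193685 222.38021214] [262.62934532 225.71363391]
70 [263.16210628 245.4146285 ] [258.40214499 245.27638442] [262.92450283 248.71107264]
70 54 [520.8  32.1] 0.98 49.72
70 54 [520.7  32.2] 1.02 49.68
135.3 55 [522.   36.5] 1.23 40.67
```

```bash
python3 -m handwheel '[{"claw":10,"dx":0.5,"dy":0,"dz":10,"rx":0,"ry":0,"rz":0},{"claw":10,"dx":0,"dy":0,"dz":12,"rx":0,"ry":0,"rz":0},{"claw":10,"dx":0,"dy":0,"dz":10,"rx":0,"ry":0,"rz":0},{"claw":10,"dx":0,"dy":0,"dz":5,"rx":0,"ry":0,"rz":0},{"claw":10,"dx":0,"dy":0,"dz":0,"rx":0,"ry":0,"rz":0},{"claw":10,"dx":0,"dy":0,"dz":0,"rx":0,"ry":0,"rz":0}]'
python3 -m handwheel '[{"claw":10,"dx":0,"dy":0,"dz":2,"rx":0,"ry":0,"rz":0},{"claw":10,"dx":0,"dy":0,"dz":2,"rx":0,"ry":0,"rz":0},{"claw":10,"dx":0,"dy":0,"dz":1,"rx":0,"ry":0,"rz":0},{"claw":10,"dx":0,"dy":0,"dz":0,"rx":0,"ry":0,"rz":0}]'
```

```text
time: 7.85
tool_pos: [520.0, 33.8, 122.5]
tcp_rot: [-3.142, 0.0, 2.56]
contact_force: [-0.0, 0.8, -1.0]
grip_width: 17.4
time: 8.25
tool_pos: [519.8, 33.8, 117.4]
tcp_rot: [-3.141, -0.0, 2.56]
contact_force: [-0.0, 0.2, -1.0]
grip_width: 18.0
```

```bash
python3 -m handwheel '[{"claw":10,"dx":0,"dy":0,"dz":2,"rx":0,"ry":0,"rz":0},{"claw":10,"dx":0,"dy":0,"dz":2,"rx":0,"ry":0,"rz":0},{"claw":10,"dx":0,"dy":0,"dz":2,"rx":0,"ry":0,"rz":0},{"claw":10,"dx":0,"dy":0,"dz":0,"rx":0,"ry":0,"rz":0}]'
python3 -m handwheel '[{"claw":10,"dx":0,"dy":0,"dz":2,"rx":0,"ry":0,"rz":0},{"claw":10,"dx":0,"dy":0,"dz":2,"rx":0,"ry":0,"rz":0},{"claw":10,"dx":0,"dy":0,"dz":2,"rx":0,"ry":0,"rz":0},{"claw":10,"dx":0,"dy":0,"dz":0,"rx":0,"ry":0,"rz":0}]'
```

```text
time: 8.65
tool_pos: [519.7, 33.8, 111.1]
tcp_rot: [-3.141, -0.001, 2.56]
contact_force: [-0.3, 0.2, -1.0]
grip_width: 18.0
time: 9.05
tool_pos: [519.7, 33.8, 105.2]
tcp_rot: [-3.141, -0.0, 2.56]
contact_force: [-0.2, 1.0, -1.5]
grip_width: 17.6
```

```bash
python3 -m handwheel '[{"claw":10,"dx":0,"dy":0,"dz":2,"rx":0,"ry":0,"rz":0},{"claw":10,"dx":0,"dy":0,"dz":1.5,"rx":0,"ry":0,"rz":0},{"claw":10,"dx":0,"dy":0,"dz":1,"rx":0,"ry":0,"rz":0},{"claw":10,"dx":0,"dy":0,"dz":0,"rx":0,"ry":0,"rz":0}]'
python3 -m handwheel '[{"claw":10,"dx":0,"dy":0,"dz":0.7,"rx":0,"ry":0,"rz":0},{"claw":10,"dx":0,"dy":0,"dz":0.7,"rx":0,"ry":0,"rz":0},{"claw":10,"dx":0,"dy":0,"dz":0,"rx":0,"ry":0,"rz":0},{"claw":10,"dx":0,"dy":0,"dz":0,"rx":0,"ry":0,"rz":0}]'
```

```text
time: 9.45
tool_pos: [519.8, 33.8, 100.8]
tcp_rot: [-3.141, -0.0, 2.56]
contact_force: [-0.3, -0.9, -1.3]
grip_width: 17.6
time: 9.85
tool_pos: [519.9, 33.8, 99.6]
tcp_rot: [-3.142, 0.0, 2.56]
contact_force: [-0.8, -0.5, -1.1]
grip_width: 17.5
```

```bash
python3 -m handwheel '[{"claw":10,"dx":0,"dy":0,"dz":0.6,"rx":0,"ry":0,"rz":0},{"claw":10,"dx":0,"dy":0,"dz":0,"rx":0,"ry":0,"rz":0}]'
python3 -m handwheel '[{"claw":10,"dx":0,"dy":0,"dz":0.6,"rx":0,"ry":0,"rz":0},{"claw":10,"dx":0,"dy":0,"dz":0,"rx":0,"ry":0,"rz":0},{"claw":10,"dx":0,"dy":0,"dz":0,"rx":0,"ry":0,"rz":0}]'
python3 -c "
from h import *
o=bot.get_obs(); print(o['tool_pos'].round(1),o['contact_force'].round(1),o['moment'].round(2))
c=cap('side','pics/s4.png'); cv2.imwrite('pics/c4.png',cv2.resize(c['frame'][190:300,214:324,::-1],(600,600),interpolation=cv2.INTER_CUBIC))"
```

```text
time: 10.05
tool_pos: [519.9, 33.8, 99.5]
tcp_rot: [3.141, 0.0, 2.56]
contact_force: [-2.4, -0.4, 5.3]
grip_width: 17.9
time: 10.35
tool_pos: [519.9, 33.8, 99.5]
tcp_rot: [3.141, 0.001, 2.56]
contact_force: [-4.0, -0.0, 10.1]
grip_width: 17.7
[519.9  33.8  99.5] [-4.  -0.  10.1] [0.07 0.57 0.03]
```

View pics/c4.png

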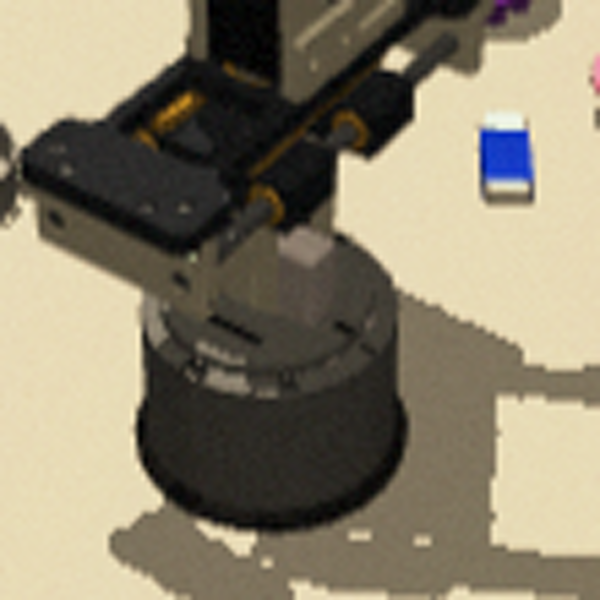

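The crop shows the disc lying flat on the rim all round, with its pointer at crop (348,328) next to the gap mark. The seat force is 10 N at TCP z 99.5, so the lid is home. I ease the push and start turning clockwise.

```bash
python3 -m handwheel '[{"claw":10,"dx":0,"dy":0,"dz":-0.6,"rx":0,"ry":0,"rz":0},{"claw":10,"dx":0,"dy":0,"dz":0,"rx":0,"ry":0,"rz":0.05},{"claw":10,"dx":0,"dy":0,"dz":0,"rx":0,"ry":0,"rz":0.07},{"claw":10,"dx":0,"dy":0,"dz":0,"rx":0,"ry":0,"rz":0.07},{"claw":10,"dx":0,"dy":0,"dz":0,"rx":0,"ry":0,"rz":0.07},{"claw":10,"dx":0,"dy":0,"dz":0,"rx":0,"ry":0,"rz":0.05},{"claw":10,"dx":0,"dy":0,"dz":0,"rx":0,"ry":0,"rz":0}]'
python3 -c "
from h import *
o=bot.get_obs(); print(o['tool_pos'].round(1),o['tcp_rot'].round(3),o['contact_force'].round(1),o['moment'].round(2))"
```

```text
time: 11.1
tool_pos: [520.2, 34.4, 99.5]
tcp_rot: [3.14, 0.0, 2.249]
contact_force: [-1.2, 3.6, 6.9]
grip_width: 17.3
[520.2  34.4  99.5] [3.14  0.    2.249] [-1.2  3.6  6.9] [0.53 0.21 0.  ]
```

```bash
python3 -m handwheel '[{"claw":10,"dx":0,"dy":0,"dz":0,"rx":0,"ry":0,"rz":0.06},{"claw":10,"dx":0,"dy":0,"dz":0,"rx":0,"ry":0,"rz":0.07},{"claw":10,"dx":0,"dy":0,"dz":0,"rx":0,"ry":0,"rz":0.07},{"claw":10,"dx":0,"dy":0,"dz":0,"rx":0,"ry":0,"rz":0.07},{"claw":10,"dx":0,"dy":0,"dz":0,"rx":0,"ry":0,"rz":0.07},{"claw":10,"dx":0,"dy":0,"dz":0,"rx":0,"ry":0,"rz":0.07},{"claw":10,"dx":0,"dy":0,"dz":0,"rx":0,"ry":0,"rz":0.06},{"claw":10,"dx":0,"dy":0,"dz":0,"rx":0,"ry":0,"rz":0},{"claw":10,"dx":0,"dy":0,"dz":0,"rx":0,"ry":0,"rz":0}]'
python3 -c "
from h import *
o=bot.get_obs(); print(o['tool_pos'].round(1),o['tcp_rot'].round(3),o['contact_force'].round(1),o['moment'].round(2))
c=cap('side','pics/s5.png'); d=cap('top','pics/t5.png'); f=lambda c,u,v:cv2.resize(c['frame'][v-45:v+45,u-30:u+30,::-1],(400,600),interpolation=cv2.INTER_CUBIC)
cv2.imwrite('pics/c5.png',cv2.convertScaleAbs(np.hstack([f(c,264,240),f(d,172,180)]),alpha=1.4))"
```

```text
time: 12.0
tool_pos: [521.3, 34.7, 99.7]
tcp_rot: [3.138, -0.001, 1.78]
contact_force: [2.1, 5.2, 2.8]
grip_width: 17.7
[521.3  34.7  99.7] [ 3.138e+00 -1.000e-03  1.780e+00] [2.1 5.2 2.8] [ 0.91 -0.38  0.08]
```

View pics/c5.png

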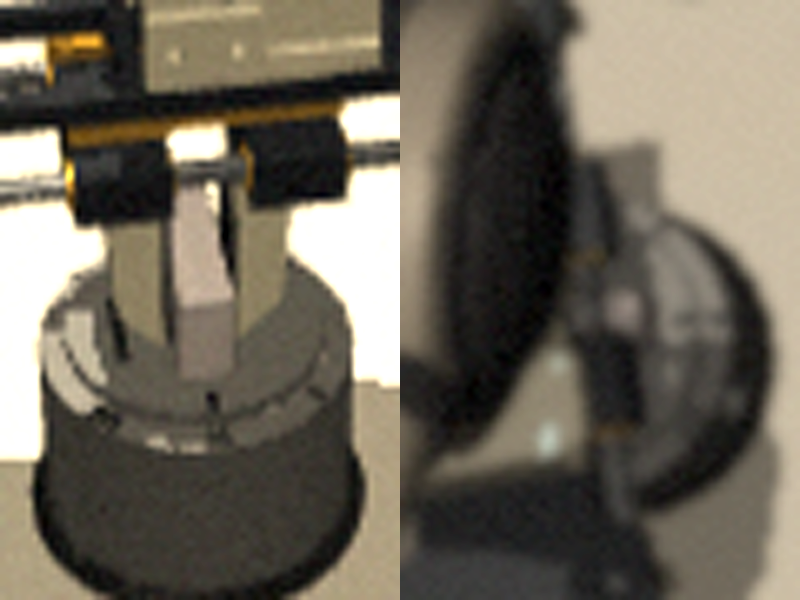

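Run:
```python
from m import *
c=dict(np.load("pics/s5.npz"))
p=ray(c,234+212/6.667-.5,195+402/6.667-.5,76)
ctr=np.array([520.7,32.2]); d=p[:2]-ctr
print("pointer",p.round(1),np.hypot(*d),np.degrees(np.arctan2(d[1],d[0])),"TCP yaw",np.degrees(bot.get_obs()['tcp_rot'][2]))
# bars on rim r=46, angles 70..140
for t in np.radians(np.arange(60,180,2)):
    s=[samp(c,np.array([[ctr[0]+r*np.cos(t),ctr[1]+r*np.sin(t),70.5]])).mean() for r in(44.5,46,47.5)]
    print(int(np.degrees(t)+.5),np.round(np.mean(s)),end='; ')
# side: disc front-edge centre
```

```text
pointer [514.2  67.3  76. ] 35.67851171225 100.55918998309777 TCP yaw 101.99356127129543
60 29.0; 62 36.0; 64 59.0; 66 64.0; 68 62.0; 70 61.0; 72 65.0; 74 69.0; 76 82.0; 78 93.0; 80 97.0; 82 78.0; 84 61.0; 86 62.0; 88 67.0; 90 69.0; 92 73.0; 94 73.0; 96 62.0; 98 42.0; 100 38.0; 102 37.0; 104 37.0; 106 48.0; 108 63.0; 110 65.0; 112 63.0; 114 63.0; 116 61.0; 118 62.0; 120 62.0; 122 64.0; 124 62.0; 126 59.0; 128 61.0; 130 61.0; 132 61.0; 134 61.0; 136 60.0; 138 62.0; 140 63.0; 142 62.0; 144 53.0; 146 38.0; 148 35.0; 150 48.0; 152 58.0; 154 61.0; 156 62.0; 158 63.0; 160 64.0; 162 65.0; 164 63.0; 166 61.0; 168 59.0; 170 58.0; 172 59.0; 174 61.0; 176 62.0; 178 62.0;
```

The pointer stands at 100.6°, the held yaw is 102.0°, the double bar's dark band is centred at about 102°, and the gap bar is at 147.5°. That is a 45° turn. I do a short hold to check it stays put, then hand in.

```bash
python3 -m handwheel '[{"claw":10,"dx":0,"dy":0,"dz":0,"rx":0,"ry":0,"rz":0},{"claw":10,"dx":0,"dy":0,"dz":0,"rx":0,"ry":0,"rz":0},{"claw":10,"dx":0,"dy":0,"dz":0,"rx":0,"ry":0,"rz":0},{"claw":10,"dx":0,"dy":0,"dz":0,"rx":0,"ry":0,"rz":0},{"claw":10,"dx":0,"dy":0,"dz":0,"rx":0,"ry":0,"rz":0},{"claw":10,"dx":0,"dy":0,"dz":0,"rx":0,"ry":0,"rz":0}]'
python3 - <<'E'
from m import *
a=dict(np.load("pics/side.npz"));c=cap("side","pics/s6.png");b=dict(np.load("pics/s5.npz"))
f=lambda x:x["frame"].astype(int)
print("change s5->s6 at lid",abs(f(b)-f(c))[225:270,235:290].mean())
# bystanders: tin, pad, eraser in side view, before vs now
for n,(u,v) in dict(tin=(203,222),pad=(183,265),eraser=(307,219)).items():
    print(n,abs(f(a)-f(c))[v-14:v+14,u-18:u+18].mean().round(1))
E
```

```text
time: 12.7
tool_pos: [521.3, 34.7, 99.6]
tcp_rot: [3.138, -0.001, 1.78]
contact_force: [2.5, 5.8, 2.8]
grip_width: 17.9
change s5->s6 at lid 2.2448484848484846
tin 28.0
pad 13.7
eraser 52.1
```

The pose is steady. The bystander differences may come from shadow or occlusion, so I look once.

Run:
```python
from h import *
f=lambda n:np.load(f"pics/{n}.npz")["frame"]
im=np.hstack([cv2.resize(f(n)[170:300,150:330,::-1],(400,289)) for n in("side","s6")])
im2=np.hstack([cv2.resize(f(n)[80:260,140:320,::-1],(400,300)) for n in("top","t5")])
cv2.imwrite("pics/c6.png",np.vstack([im,im2]))
```

```text
(no output)
```

View pics/c6.png

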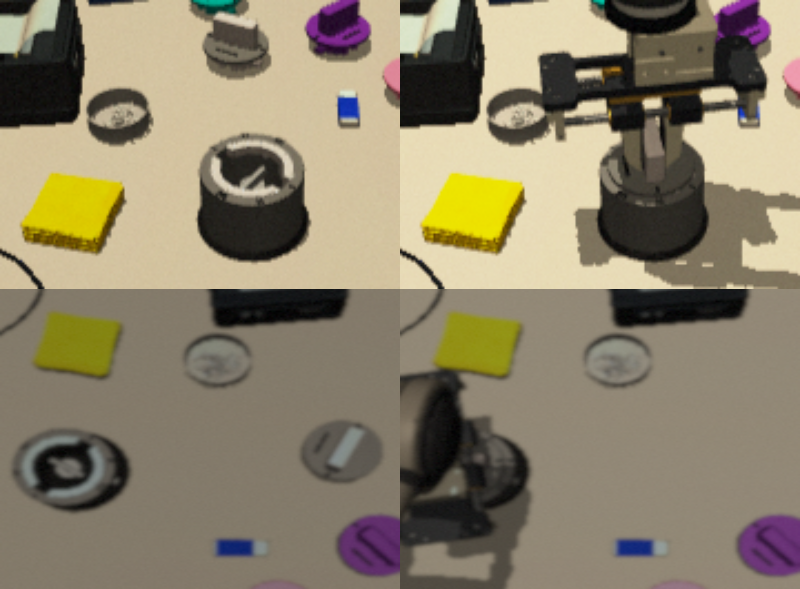

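The tin (617,360), pad (478,345) and eraser (640,548) stand where they were; the gripper only hides the eraser in the side view. Handing in.

```bash
python3 -c "
from plant import bot
print(bot.close_job()); o=bot.get_obs(); print(o['time'],o['tool_pos'].round(1),o['tcp_rot'].round(3),o['grip_width'],o['contact_force'].round(1))"
```

```text
the job is handed in; nothing more can be done
None
the job is handed in; nothing more can be done
```

The lid is on the pot, turned half way, and the gripper is still holding it there. I took it by its bar and lowered it through the gaps without meeting resistance until it seated on the rim: about 10 N of push, with the tool at 99.5 mm. Then I turned it 45° clockwise and handed the job in at about 12.8 s.

**Angle:** the pointer measured 100.6° and the held tool angle 102.0°. The double bar is at about 102° and the gap mark at about 147.5°. No click showed up in the forces. I had no reading of the spring hub itself.

**Hold:** the tool pose did not change over the last 0.6 s hold, and the grip width was 17.9 mm, which is the bar's width. The forces were small: about 6 N sideways and 3 N from pressing down.

**Bystanders:** my pixel-difference check on the clip tin, note pad and eraser gave large values. Looking at the before and after pictures, the gripper was hiding or shading them in the side view. The top view shows all three where they were.

**Disagreement:** the two cameras differed by about 3 mm on where the pot's centre lies. I aimed between them and the lid went in freely. By the end the tool had shifted about 1.5 mm sideways during the turn, inside the lid's play in the collar.

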